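# Make a badge on the desk press

## Robot

A 6-joint arm with a two-finger parallel gripper is mounted at the origin on the work surface. World frame = base frame: x ahead of the robot, y to its left, z up, the work surface at z = 0. Lengths are in m, angles in rad, forces in N, time in s.
With the tool pointing down it reaches from about 0.375 to 0.925 m from the base axis. Payload 5.7 kg.
Tool frame: the origin (TCP) lies midway between the tips of the shut fingers; the grasp point (between the pads) lies 19 mm behind it (robot.hold_point_z is the distance from the TCP to the grasp point, in m); z points along the fingers, y is the line along which they close (so a half turn about z gives the same grasp; the last joint's range is limited). The gripper opens to 88 mm and grips with 3 to 60 N. Pads are 20 mm wide; open, the fingers measure 115 mm over their backs; the gripper's body (75 mm by 178 mm) begins 61 mm behind the grasp point.
Start: joints at [-1.229, 0.359, 1.51, -0, 1.272, -0.115], TCP at [0.265, -0.538, 0.194] pointing down, gripper open.
Joint ranges: [-2.97, 2.97], [-1.01, 2.36], [0.21, 2.38], [-0.96, 4.11], [0.2, 2.71], [-2.98, 2.98]. Speed limits (rad/s): [2.39, 2.39, 3.14, 3.14, 3.14, 3.14].

## Interface

Orientations are given as a unit quaternion [x, y, z, w].
In Python, from workcell import robot gives the robot as it stands.
- The arm moves only by the tool send_rows, never from a script. Its argument "rows" is a list of rows, each a list of 7 numbers: the turn, a rotation vector about the tool's x, y, z in units of pi/2 rad (1.0 is pi/2 rad), then the shift along the tool's x, y, z in units of 12 cm (1.0 is 12 cm), then the closure, from -1 (fully open) to 1 (shut). In form: [[rx, ry, rz, x, y, z, hand], ...]. A call has 1 to 20 rows; each row is the pose to reach, as a shift and turn from the pose commanded when the call began, along the tool's axes at that moment; what a row does not reach only later rows make up. A row lasts 1/12 s, in which the tool goes at most 41.7 mm and 7.16 degrees, less where a joint would pass 70% of its speed; a pose out of reach is approached as far as the arm can. A call with a number of a shift or a turn outside -1 to 1 is refused whole. A call with a gripper value outside its range is refused whole. The fingers move at their own pace and stop on an object; "force" is the grip in N (left out, the last holds). Time passes only in rows, so rows that repeat a pose let the fingers close. It gives the time, the measured TCP pose, the force, the opening and the grip force at its end, in the units of the state.
- robot.sense(): the state, without advancing time (a new reading comes with each control period).
- robot.camera(name): name is "side" or "top" or "wrist"; returns the picture (384x512x3 uint8, red, green, blue); there is no depth.
- robot.camera_model(name): a dict with "camera_matrix" (3x3 intrinsics, pixels), "rvec" (rotation vector, rad) and "tvec" (3), from world to camera coordinates, as OpenCV has them. Camera axes: x right, y down, z forward; pixel columns grow to the right and rows downward; lengths in m; the calibration is good to about 2 mm. A picture is of the moment at which its call begins: read the wrist's pose just before it. camera_model takes no time and is no camera call; for the wrist camera it gives the pose at the moment of the call.
- robot.hand_in(): hands the job in; it is judged then, once.
The state is a dict: "time": time; "q": joint angles; "qd": joint speeds; "effort": joint torques, N m; "position": TCP position; "orientation": TCP orientation; "contact_force": force on the tool from outside, world axes, zero at the start; "moment": the same for the moment, N m; "gripper_width": opening from 0.0 (shut) to 1.0 (fully open); "grasp_force": force on a finger pad.
Only numpy, scipy, OpenCV 4.12 (cv2) and the standard library are available. Lean on these libraries where they do the work, as an engineer would, in place of code of your own. Each camera call takes 0.05 s, during which the arm holds its last target. There are 200 camera calls.

## Task

Make the badge: push the press's die slide all the way into its channel, over the small ridge until it snaps home, then press the pedal firmly down onto its stop, hold it there for half a second and let it come back up. Do not bump the lamp arm above the pedal, and leave the other things on the desk where they are.

Things in the scene. Friction and masses are not known exactly. Their poses are not given: they have to be found in the camera images.
- press: badge press on a fixed red board. Origin: on the desk top under the press's middle. Own axes: +x from pedal to lamp post, +y to the channel's mouth, where the die slide sticks out (robot's side), z up; yaw 0.7 to 1.3 rad. Board x -160 to 150, y -180 to 200, 12 mm thick; steel base with the channel: x +-45, y +-70, 38 high; lever hinge at x 60, z 95 mm, along y
- slide (a joint): metres the die slide is pushed in, along press -y: 0 out, 0.070 home (solid stop); starts at 0.010 to 0.045. Aluminium plate 60 mm wide with the die and a yellow badge, in a grooved channel, friction about 1 N. At 0.057 it meets a spring ridge at the mouth and must be forced over with about 8 N; past 0.063 it snaps on to 0.069 and stays
- slide_tab (a point): middle of the outer (+y) face of the slide's upright blue finger tab: 50 mm along press x, 10 mm thick (y), from 22 to 62 mm above the desk; this point is 42 mm up. Moves with the slide: home, it lies 105 mm along +y from the press origin. The board (12 mm high) is beneath; 25 mm free between tab and steel base when home
- pedal (a joint): pedal hinge angle, rad: 0 up, at rest; 0.25 down on its stop. A return spring lifts it when let go: about 3 N at the tread starts it moving, about 10 N holds it on the stop
- pedal_tread (a point): centre of the upper face of the pedal's yellow black-ribbed tread, 64 mm wide (press y), 52 long, 8 thick, on the free (-x) end of the white lever. At rest at x -109, z 133 mm in the press's frame, its face sloping down to -x by 0.35 rad; on the stop at x -113, z 90, sloping 0.60 rad. Its axes turn with the lever and are the press's at rest
- lamp: work lamp on the press; origin and axes are the press's. Wooden post at x 130 mm, wooden arm with a red head over the pedal: head 46 mm wide, x -135 to 0, underside 272 mm above the desk, arm's top 317. No room over the tread for an upright gripper: come from the -x side, tool tilted about 40 degrees, fingers pointing down and towards press +x
- badge_tin: yellow-labelled tin standing on the board, 52 mm across, 45 mm high; origin under its base
- pin_jar: glass jar with blue lid standing on the board, 48 mm across, 60 mm high; origin under its base
- calculator: black calculator 70 x 100 x 14 mm lying on the open notebook on the left; origin under its middle
- pencil: yellow pencil 120 mm long, 8 mm thick, lying on the notebook; origin under its middle
- mug: white mug, 80 mm across, 90 mm high, on the right; origin under its base
- flower_book: small flowered notebook 100 x 140 x 16 mm on the right; origin under its middle
- note_block: yellow block of notes 75 x 75 x 30 mm to the right of the robot; origin under its middle

How it is judged:
On the way, in this order (a step that is already met when the one before it is completed fails the run):
1. the die slide is home, past the ridge, with the pedal still up (value of joint slide above 0.066 m and value of joint pedal below 0.05 rad), for 0.2 s.
2. the pedal is held down on its stop with the slide home (value of joint pedal above 0.235 rad and value of joint slide above 0.066 m), for 0.3 s.
At the end, for the whole second after the job is handed in: the die slide stays home (joint past 0.066 m) and the pedal has come back up (below 0.03 rad) (value of joint slide above 0.066 m and value of joint pedal below 0.03 rad); the robot touches nothing.
It fails at once if the lamp is bumped (more than 5 N) (contact force between lamp and anything else above 5 N).
It fails at once if another thing on the desk is displaced by more than 25 mm (distance of any of badge_tin, pin_jar, calculator, pencil, mug, flower_book, note_block from where it was at the start of the episode above 0.025 m).
It also fails if it takes over 42 s, if anything falls off the work surface, if the arm or the gripper's body presses on something with over 40 N, if the wrist force passes 120 N, or if a joint passes its speed limit or range.

## Working session

There is one attempt and no reset: what is moved stays moved. The work goes in short steps, Python scripts to look and compute and a tool call to move; the robot and the scene stay as the last step left them, time stands still between calls to the robot, and variables do not carry over. Pictures are saved under pics/ and viewed, at most 10 in all, crops included, and the job is handed in when it is done.

Besides the shell and the picture viewer there is one more tool, called by a JSON object that holds its "fn" and its "kwargs". send_rows: Moves the arm, as the interface text tells. Shifts and turns lie within -1 to 1; 1 stands for 12 cm of shift or pi/2 rad of turn. Its arguments: {"type":"object","properties":{"rows":{"type":"array","items":{"type":"array","items":{"type":"number","minimum":-1,"maximum":1}}},"force":{"type":"number"}},"required":["rows"]}

```bash
mkdir -p pics; ls; python3 - <<'E'
from workcell import robot
import cv2
for n in ("top","side"):
    im=robot.camera(n); cv2.imwrite(f"pics/{n}0.png",im[:,:,::-1])
    m=robot.camera_model(n); print(n,m)
s=robot.sense();print(s['time'],s['position'],s['orientation'])
E
```

```text
pics
top {'camera_matrix': array([[497.0677709 ,   0.        , 258.79818438],
       [  0.        , 497.0677709 , 192.32692719],
       [  0.        ,   0.        ,   1.        ]]), 'rvec': array([ 2.14984105, -2.10858933,  0.17794997]), 'tvec': array([0.01568069, 0.56019549, 1.8175692 ])}
side {'camera_matrix': array([[375.10801626,   0.        , 252.96133994],
       [  0.        , 375.10801626, 194.08248397],
       [  0.        ,   0.        ,   1.        ]]), 'rvec': array([ 0.32365901, -2.74767487,  1.26480075]), 'tvec': array([0.52810117, 0.16952053, 1.18229086])}
0.1 [ 0.26440364 -0.53787322  0.19310665] [ 9.74032952e-01  2.26404864e-01 -9.65013034e-05 -7.98187932e-04]
```

View pics/top0.png

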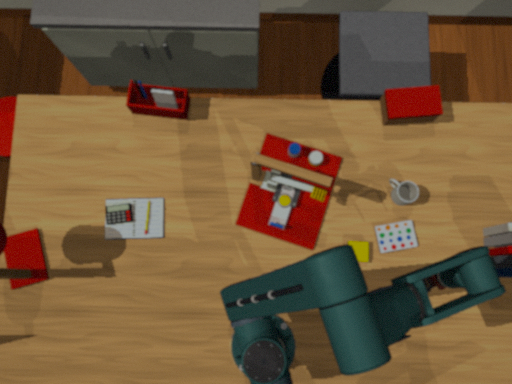

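View pics/side0.png

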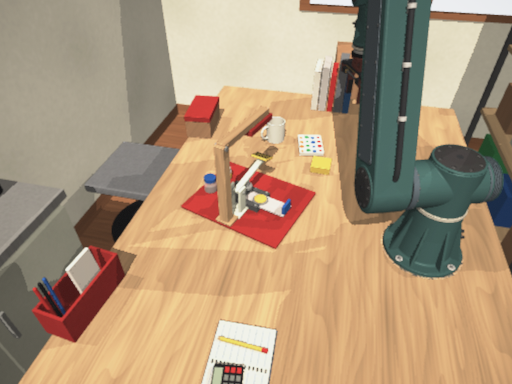

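The top view shows the board with corners at about (266,135), (342,157), (314,248) and (237,222). The tread is near (318,195), under the lamp arm, and the slide points down-image to about (275,228). The side view shows the blue tab at (287,208).

```bash
cat > h.py <<'E'
import numpy as np, cv2
from scipy.spatial.transform import Rotation as R
from workcell import robot
def ray(m,uv):
    K=m['camera_matrix'];Rm=cv2.Rodrigues(m['rvec'])[0]
    d=Rm.T@np.linalg.inv(K)@np.array([*uv,1.]); return -Rm.T@m['tvec'],d
def onz(m,uv,z):
    o,d=ray(m,uv); return o+d*(z-o[2])/d[2]
def proj(m,P): return cv2.projectPoints(np.float64(P).reshape(-1,1,3),m['rvec'],m['tvec'],m['camera_matrix'],None)[0][:,0]
E
python3 - <<'E'
from h import *
for n in ("top","side"):
    im=cv2.imread(f"pics/{n}0.png");m=robot.camera_model(n)
    hsv=cv2.cvtColor(im,cv2.COLOR_BGR2HSV);h,s,v=cv2.split(hsv)
    red=(((h<6)|(h>174))&(s>180)&(v>60)).astype(np.uint8)
    x0,y0,x1,y1=(220,120,355,260) if n=="top" else (175,160,325,250)
    k=np.zeros_like(red);k[y0:y1,x0:x1]=red[y0:y1,x0:x1]
    k=cv2.morphologyEx(k,cv2.MORPH_OPEN,np.ones((2,2),np.uint8))
    hull=cv2.convexHull(cv2.findNonZero(k))
    for e in np.arange(2,12,.5):
        q=cv2.approxPolyDP(hull,e,True)[:,0]
        if len(q)<=4:break
    W=np.array([onz(m,p,.012)[:2] for p in q]);print(n,q.tolist(),W.round(3).tolist())
    b=((h>100)&(h<130)&(s>120)&(v>50)).astype(np.uint8)
    N,l,st,c=cv2.connectedComponentsWithStats(b)
    for i in range(1,N):
        if st[i,4]>6 and x0<c[i,0]<x1: print('blue',c[i],st[i],onz(m,c[i],.05).round(3))
    if len(q)==4:
        # order to model: farthest robot etc via rigid fit over all rotations
        M=np.array([[-.16,.2],[.15,.2],[.15,-.18],[-.16,-.18]]);best=None
        for Wd in (W,W[::-1]):
            for r in range(4):
                w=np.roll(Wd,r,0);a=M-M.mean(0);bb=w-w.mean(0)
                th=np.arctan2((a[:,0]*bb[:,1]-a[:,1]*bb[:,0]).sum(),(a*bb).sum())
                if not .5<th<1.5: continue
                Rt=np.array([[np.cos(th),-np.sin(th)],[np.sin(th),np.cos(th)]]);t=w.mean(0)-Rt@M.mean(0)
                e=np.abs(M@Rt.T+t-w).max()
                if best is None or e<best[0]:best=(e,th,t)
        print(best)
    x0,y0,x1,y1=(220,120,355,260) if n=="top" else (170,90,330,250)
    cv2.imwrite(f"pics/{n}c.png",cv2.resize(im[y0:y1,x0:x1],None,fx=4,fy=4,interpolation=2))
E
```

```text
top [[341, 159], [313, 249], [238, 224], [268, 136]] [[0.703, -0.289], [0.354, -0.181], [0.443, 0.103], [0.79, -0.005]]
blue [294.36470588 148.44705882] [290 144  10  10  85] [ 0.732 -0.106  0.05 ]
blue [276.6        224.96666667] [271 223  12   5  30] [ 0.438 -0.042  0.05 ]
(np.float64(0.00993144323088535), np.float64(1.270417367447735), array([ 0.58354206, -0.09098279]))
side [[314, 193], [277, 247], [184, 207], [233, 165]] [[0.356, -0.175], [0.439, 0.112], [0.79, 0.006], [0.691, -0.273]]
blue [209.7125 178.0375] [205 174  11   9  80] [ 0.736 -0.126  0.05 ]
blue [285.71641791 206.73134328] [282 200   8  14  67] [ 0.439 -0.037  0.05 ]
(np.float64(0.01454863969173209), np.float64(1.272245666192153), array([ 0.5798826 , -0.08089653]))
```

View pics/topc.png

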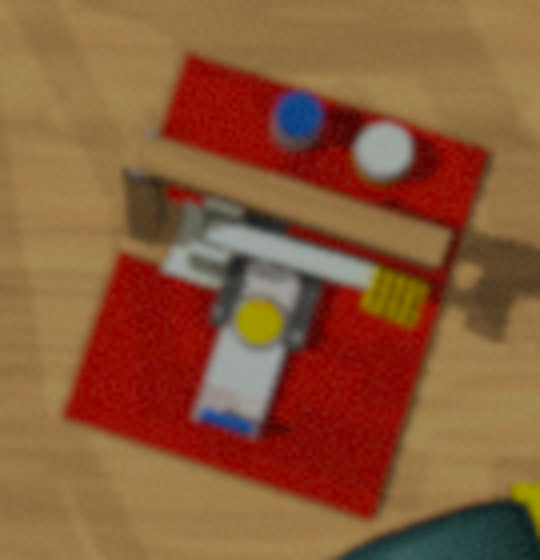

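Both views agree on the press pose: origin about (0.582, -0.087), yaw about 1.271. The tab's outer face is at press y of about 0.157, so the slide is at about 0.018. I'll move the shut fingers in front of the tab, with tool x along press -y.

{"fn": "send_rows", "kwargs": {"rows": [[0,0,0,0.24,-0.275,0,1],[0,0,0,0.48,-0.55,0,1],[0,0,0,0.72,-0.825,0,1]], "force": 20}}

```text
time: 0.35
position: [0.2966, -0.4162, 0.1931]
orientation: [0.974, 0.226, -0.0, -0.001]
contact_force: [0.6, 0.3, -0.2]
gripper_width: 0.813
grasp_force: 0.0
```

{"fn": "send_rows", "kwargs": {"rows": [[0,0,0,0.24,-0.275,0,1],[0,0,0,0.48,-0.55,0,1],[0,0,0,0.72,-0.825,0,1]]}}

```text
time: 0.6
position: [0.3289, -0.2948, 0.1935]
orientation: [0.974, 0.226, -0.0, -0.0]
contact_force: [0.7, -0.5, -0.0]
gripper_width: 0.584
grasp_force: 0.0
```

{"fn": "send_rows", "kwargs": {"rows": [[0,0,0,0.24,-0.275,0,1],[0,0,0,0.48,-0.55,0,1],[0,0,0,0.72,-0.825,0,1]]}}

```text
time: 0.85
position: [0.3611, -0.1741, 0.1937]
orientation: [0.974, 0.226, 0.0, -0.0]
contact_force: [1.9, 0.8, 0.3]
gripper_width: 0.354
grasp_force: 0.0
```

{"fn": "send_rows", "kwargs": {"rows": [[0,0,0.08,0.14,-0.16,0,1],[0,0,0.16,0.28,-0.32,0,1],[0,0,0.24,0.42,-0.48,0,1],[0,0,0.32,0.56,-0.65,0,1],[0,0,0.4,0.72,-0.825,0,1],[0,0,0.482,0.72,-0.825,0,1],[0,0,0.482,0.72,-0.825,0,1],[0,0,0.482,0.72,-0.825,0,1]]}}

```text
time: 1.52
position: [0.3949, -0.0484, 0.1936]
orientation: [0.989, -0.149, -0.0, -0.0]
contact_force: [-0.3, -0.5, 0.1]
gripper_width: 0.004
grasp_force: 0.0
```

```bash
cat >> h.py <<'E'
o=np.array([.582,-.087,0]);yaw=1.271
P=R.from_euler('z',yaw)
def st():
    s=robot.sense();Rt=P.inv()*R.from_quat(s['orientation'])
    print('t',round(s['time'],2),'press pos',P.inv().apply(np.array(s['position'])-o).round(4),'q',np.round(s['q'],2),'Fpress',P.inv().apply(s['contact_force']).round(1),'w',round(s['gripper_width'],2));print(Rt.as_matrix().round(3))
def look(n,f):
    im=robot.camera(n)[:,:,::-1].copy();cv2.imwrite('pics/'+f,im);m=robot.camera_model(n);return im,m
def blue(im):
    h,s,v=cv2.split(cv2.cvtColor(im,cv2.COLOR_BGR2HSV));b=((h>100)&(h<130)&(s>120)&(v>50)).astype(np.uint8)
    N,l,q,c=cv2.connectedComponentsWithStats(b);return [(c[i].round(1),q[i]) for i in range(1,N) if q[i,4]>15]
E
python3 - <<'E'
from h import *
st()
im,m=look('wrist','w1.png');print(blue(im))
for c,_ in blue(im): print(P.inv().apply(onz(m,c,.042)-o).round(3))
im,m=look('side','s1.png');print(blue(im))
E
```

```text
t 1.52 press pos [-0.0184  0.1901  0.1936] q [-0.3   0.06  1.91  0.    1.17  1.57] Fpress [-0.6  0.1  0.1] w 0.0
[[-0.    -1.     0.   ]
 [-1.     0.     0.001]
 [-0.001 -0.    -1.   ]]
[(array([240.3, 142.7]), array([218, 139,  44,   9, 365], dtype=int32))]
[0.002 0.152 0.042]
[(array([348.4,  85.8]), array([343,  61,  12,  52, 288], dtype=int32)), (array([209.7, 178. ]), array([205, 174,  11,   9,  80], dtype=int32)), (array([502.6, 203.3]), array([490, 174,  22,  53, 843], dtype=int32)), (array([285.7, 206.7]), array([282, 200,   8,  14,  67], dtype=int32)), (array([ 53.2, 295. ]), array([ 42, 278,  23,  36, 113], dtype=int32))]
```

View pics/w1.png

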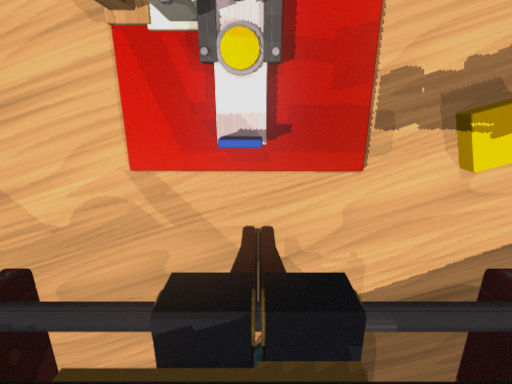

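The wrist view shows the tab as the thin blue bar at (240,143). The board's near edge is level at row 171, columns 131 to 365, so the yaw is right. I'll refine the press position with these.

```bash
python3 - <<'E'
from h import *
m=robot.camera_model('wrist')
for uv,z in [((131,171),.012),((366,171),.012),((240,139),.062),((240,147.5),.062),((240,43),.05)]: print(P.inv().apply(onz(m,uv,z)-o).round(4))
E
```

```text
[0.1488 0.1932 0.012 ]
[-0.1623  0.1926  0.012 ]
[0.0009 0.1453 0.062 ]
[0.0011 0.1547 0.062 ]
[0.0001 0.0472 0.05  ]
```

{"fn": "send_rows", "kwargs": {"rows": [[0,0,0,0,-0.08,0.3,1],[0,0,0,0,-0.16,0.6,1],[0,0,0,0,-0.16,0.9,1]]}}

```text
time: 1.87
position: [0.4021, -0.0306, 0.0854]
orientation: [0.989, -0.149, 0.002, -0.0]
contact_force: [1.1, -0.4, 0.4]
gripper_width: 0.006
grasp_force: 0.0
```

{"fn": "send_rows", "kwargs": {"rows": [[0,0,0,0,0,0.2,1],[0,0,0,0,0,0.43,1],[0,0,0,0,0,0.43,1],[0,0,0,0,0,0.43,1]]}}

```text
time: 2.2
position: [0.3994, -0.0308, 0.0335]
orientation: [0.989, -0.15, -0.002, -0.0]
contact_force: [-0.1, 0.4, 0.6]
gripper_width: 0.006
grasp_force: 0.0
```

{"fn": "send_rows", "kwargs": {"rows": [[0,0,0,0.06,0,0,1],[0,0,0,0.12,0,0,1],[0,0,0,0.18,0,0,1],[0,0,0,0.24,0,0,1],[0,0,0,0.3,0,0,1],[0,0,0,0.3,0,0,1]]}}

```text
time: 2.7
position: [0.4384, -0.0424, 0.0351]
orientation: [0.989, -0.15, 0.002, 0.0]
contact_force: [-0.1, 0.4, 0.1]
gripper_width: 0.007
grasp_force: 0.0
```

```bash
sed -i 's/^o=.*;yaw/o=np.array([.587,-.089,0]);yaw/' h.py; python3 - <<'E'
from h import *
st(); im,m=look('side','s2.png'); print([c for c,q in blue(im)])
E
```

```text
t 2.7 press pos [0.0006 0.1558 0.0351] q [-0.25  0.36  2.02  0.    0.75  1.62] Fpress [0.4 0.2 0.1] w 0.01
[[-0.001 -1.     0.   ]
 [-1.     0.001 -0.004]
 [ 0.004 -0.    -1.   ]]
[array([346.9,  95.3]), array([500.6, 200.2]), array([209.7, 178. ]), array([285.1, 208.3]), array([ 53.4, 295.2])]
```

{"fn": "send_rows", "kwargs": {"rows": [[0,0,0,0.04,0,0,1],[0,0,0,0.08,0,0,1],[0,0,0,0.12,0,0,1],[0,0,0,0.16,0,0,1],[0,0,0,0.2,0,0,1],[0,0,0,0.2,0,0,1]]}}

```text
time: 3.25
position: [0.4597, -0.0491, 0.0344]
orientation: [0.989, -0.15, 0.001, 0.0]
contact_force: [1.0, -0.3, -0.5]
gripper_width: 0.006
grasp_force: 0.0
```

```bash
python3 - <<'E'
from h import *
st(); im,m=look('side','s3.png'); print([c for c,q in blue(im)])
im,m=look('wrist','w3.png'); 
a=cv2.imread('pics/s3.png')[140:270,190:330]; cv2.imwrite('pics/s3c.png',np.hstack([cv2.resize(a,(420,390)),cv2.resize(im,(380,390))]))
E
```

```text
t 3.25 press pos [0.0006 0.1334 0.0344] q [-0.26  0.39  1.97  0.    0.78  1.62] Fpress [ 0.  -1.  -0.5] w 0.01
[[-0.001 -1.     0.   ]
 [-1.     0.001 -0.001]
 [ 0.001 -0.    -1.   ]]
[array([347.7,  90.8]), array([500.6, 200.2]), array([209.7, 178. ]), array([285.7, 206.7]), array([ 53.4, 295.2])]
```

View pics/s3c.png

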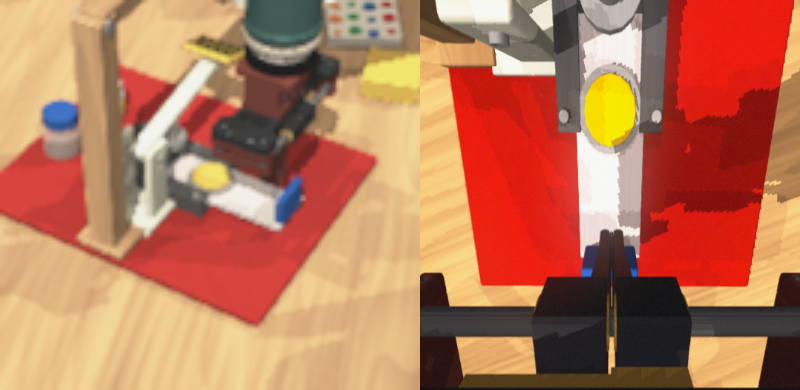

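The side crop shows the tab apparently unmoved, with the finger at crop (272,180). I'll check the geometry by projecting the TCP into the views.

```bash
python3 - <<'E'
from h import *
p=np.array(robot.sense()['position'])
for n in ('side','wrist','top'):
    m=robot.camera_model(n);print(n,proj(m,p),'cam',P.inv().apply(ray(m,(0,0))[0]-o).round(3))
im,m=look('side','s4.png');w,mw=look('wrist','w4.png');print([(c,q) for c,q in blue(w)])
a=im[140:240,230:340];cv2.imwrite('pics/s4c.png',cv2.resize(a,(660,600),interpolation=2))
w1=cv2.imread('pics/side0.png')
# triangulate tab from start: side & top
ms=robot.camera_model('side');mt=robot.camera_model('top')
a0,a=ray(ms,(285.7,206.7));b0,b=ray(mt,(276.6,225))
t=np.linalg.lstsq(np.c_[a,-b],b0-a0,rcond=None)[0];print('tri',P.inv().apply(a0+a*t[0]-o),P.inv().apply(b0+b*t[1]-o))
E
```

```text
side [[280.48123967 206.95989191]] cam [0.858 0.536 0.898]
wrist [[258.22062325 223.03726881]] cam [0.001 0.053 0.226]
top [[278.33853365 220.0451644 ]] cam [-0.004  0.361  1.887]
[(array([286.8, 259.6]), array([279, 246,  15,  27, 252], dtype=int32)), (array([224.8, 266.6]), array([218, 261,  16,  12, 160], dtype=int32)), (array([257.6, 269. ]), array([257, 263,   3,  12,  24], dtype=int32))]
tri [0.00141525 0.1545433  0.04520603] [0.00096918 0.15588256 0.04505561]
```

View pics/s4c.png

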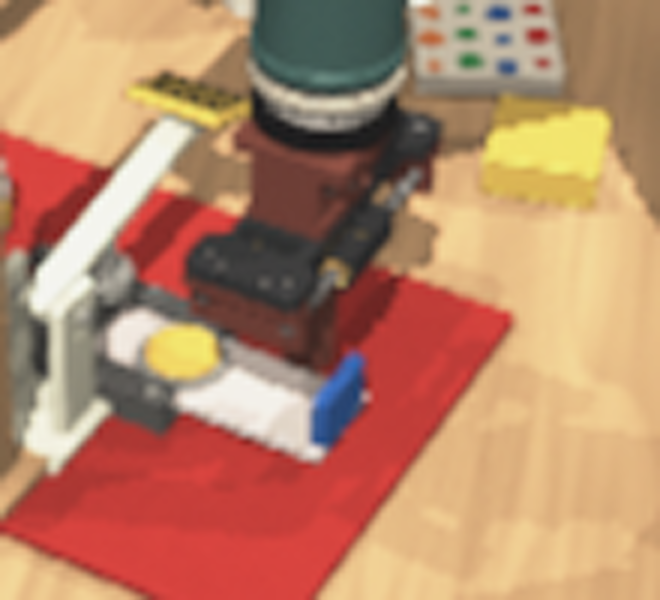

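```bash
python3 - <<'E'
from h import *
w=cv2.imread('pics/w4.png')[150:350,150:370]; t,_=look('top','t4.png')
s=cv2.imread('pics/s4.png')[185:225,265:305]
print(blue(t)[:3])
cv2.imwrite('pics/c4.png',np.hstack([cv2.resize(w,(495,450),interpolation=2),cv2.resize(s,(300,450),interpolation=2)]))
E
```

```text
[(array([294.4, 148.4]), array([290, 143,  10,  11,  89], dtype=int32)), (array([499.9, 271.7]), array([487, 268,  25,   8, 179], dtype=int32))]
```

View pics/c4.png

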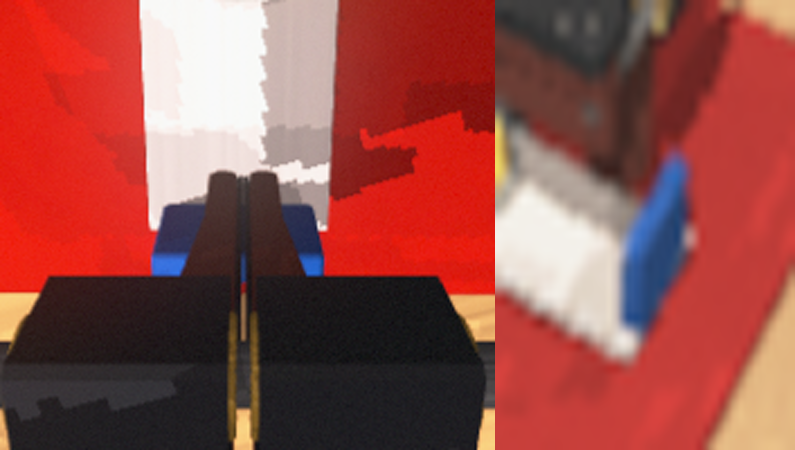

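The left crop shows the fingertips at (243,172), in front of the blue tab from the camera's side. In the right crop the visible finger bottom is at (620,185), just above the tab. So the fingers may be over the tab rather than in front of it. I'll triangulate the tip.

```bash
python3 - <<'E'
from h import *
ms=robot.camera_model('side');mw=robot.camera_model('wrist')
a0,a=ray(ms,(281.7,201.4));b0,b=ray(mw,(258,226.5))
t=np.linalg.lstsq(np.c_[a,-b],b0-a0,rcond=None)[0];print('tri',P.inv().apply(a0+a*t[0]-o),P.inv().apply(b0+b*t[1]-o))
# where model says tab top corners (y .145,.155, z .062) & board near corners, in wrist
for q in [(-.025,.145,.062),(.025,.145,.062),(.025,.155,.062),(0,.145,.022),(.15,.2,.012),(-.16,.2,.012),(0,.133,.034),(0,.133,.06)]:
    W=P.apply(q)+o;print(q,proj(mw,W).round(1),proj(ms,W).round(1))
st()
E
```

```text
tri [-0.00457957  0.1357388   0.05597255] [0.00076125 0.12977665 0.05333324]
(-0.025, 0.145, 0.062) [[298.4 254. ]] [[287.  197.5]]
(0.025, 0.145, 0.062) [[220. 254.]] [[280.2 206.1]]
(0.025, 0.155, 0.062) [[220.6 267.8]] [[282.9 207.2]]
(0, 0.145, 0.022) [[258.9 228.2]] [[283.  210.5]]
(0.15, 0.2, 0.012) [[ 84.1 282.3]] [[276.6 247.3]]
(-0.16, 0.2, 0.012) [[444.8 282.2]] [[316.3 192. ]]
(0, 0.133, 0.034) [[259.  219.7]] [[280.1 206.7]]
(0, 0.133, 0.06) [[259.2 235.5]] [[280.4 201. ]]
t 3.5 press pos [0.0006 0.1355 0.0342] q [-0.26  0.39  1.98  0.    0.78  1.62] Fpress [ 0.5  0.4 -0.2] w 0.0
[[-0.    -1.     0.   ]
 [-1.     0.     0.001]
 [-0.001 -0.    -1.   ]]
```

Both rays fit a tip near z = 0.06, above the reported TCP height, so the fingers seem to have passed just over the tab. I'll lift, back out and come down lower, feeling for the board.

{"fn": "send_rows", "kwargs": {"rows": [[0,0,0,0,0,-0.3,1],[0,0,0,0,0,-0.6,1],[0,0,0,-0.25,0,-0.6,1],[0,0,0,-0.5,0,-0.6,1],[0,0,0,-0.5,0,-0.3,1],[0,0,0,-0.5,0,0,1],[0,0,0,-0.5,0,0,1],[0,0,0,-0.5,0,0,1]]}}

```text
time: 4.17
position: [0.3987, -0.0303, 0.0335]
orientation: [0.989, -0.15, -0.003, -0.0]
contact_force: [0.3, 0.5, 0.7]
gripper_width: 0.005
grasp_force: 0.0
```

{"fn": "send_rows", "kwargs": {"rows": [[0,0,0,0,0,0.03,1],[0,0,0,0,0,0.06,1],[0,0,0,0,0,0.09,1],[0,0,0,0,0,0.12,1],[0,0,0,0,0,0.12,1]]}}

```text
time: 4.58
position: [0.4011, -0.0309, 0.0199]
orientation: [0.989, -0.15, 0.0, -0.0]
contact_force: [-0.8, -0.4, -0.1]
gripper_width: 0.001
grasp_force: 0.0
```

```bash
python3 - <<'E'
from h import *
st()
s,ms=look('side','s5.png');w,mw=look('wrist','w5.png');print(blue(s)[:4],blue(w))
p=np.array(robot.sense()['position']);print(proj(ms,p),proj(mw,p))
cv2.imwrite('pics/c5.png',np.hstack([cv2.resize(w[80:320,130:390],(487,450),interpolation=2),cv2.resize(s[170:225,260:315],(300,450),interpolation=2)]))
E
```

```text
t 4.58 press pos [0.0006 0.1948 0.0199] q [-0.25  0.36  2.11  0.    0.67  1.62] Fpress [-0.6  0.6 -0.1] w 0.0
[[-0.001 -1.     0.   ]
 [-1.     0.001 -0.   ]
 [ 0.    -0.    -1.   ]]
[(array([345.6, 104.1]), array([343,  96,   7,  17,  75], dtype=int32)), (array([500.6, 200.2]), array([ 486,  173,   26,   54, 1083], dtype=int32)), (array([209.7, 178. ]), array([205, 174,  11,   9,  80], dtype=int32)), (array([284.5, 208.9]), array([282, 205,   7,   9,  41], dtype=int32))] [(array([269.3, 185.4]), array([ 233,  174,   68,   20, 1012], dtype=int32))]
[[296.12047129 216.20169079]] [[258.20583014 223.04217773]]
```

View pics/c5.png

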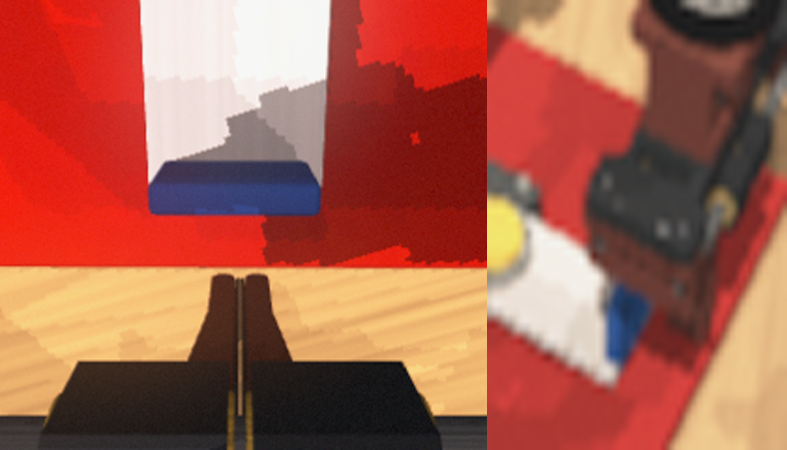

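Here the fingers are outside the tab: tips at (240,275) in the wrist crop, with the tab's top ahead at (235,190). The tip still looks about 17 mm higher than the reported TCP, so I'll go a little lower, then push.

{"fn": "send_rows", "kwargs": {"rows": [[0,0,0,0,0,0.02,1],[0,0,0,0,0,0.04,1],[0,0,0,0,0,0.04,1]]}}

```text
time: 4.93
position: [0.4007, -0.0308, 0.0148]
orientation: [0.989, -0.15, -0.0, -0.0]
contact_force: [0.5, 0.4, 0.3]
gripper_width: 0.003
grasp_force: 0.0
```

{"fn": "send_rows", "kwargs": {"rows": [[0,0,0,0.07,0,0,1],[0,0,0,0.14,0,0,1],[0,0,0,0.18,0,0,1],[0,0,0,0.22,0,0,1],[0,0,0,0.26,0,0,1],[0,0,0,0.3,0,0,1],[0,0,0,0.34,0,0,1],[0,0,0,0.38,0,0,1],[0,0,0,0.42,0,0,1],[0,0,0,0.42,0,0,1]]}}

```text
time: 5.77
position: [0.4506, -0.0462, 0.0152]
orientation: [0.989, -0.15, 0.001, 0.0]
contact_force: [0.6, -0.2, -0.6]
gripper_width: 0.005
grasp_force: 0.0
```

```bash
python3 - <<'E'
from h import *
st()
s,ms=look('side','s6.png');w,mw=look('wrist','w6.png');print([c for c,q in blue(s)],blue(w))
E
```

```text
t 5.77 press pos [0.0006 0.1429 0.0152] q [-0.25  0.41  2.01  0.    0.72  1.62] Fpress [ 0.  -0.6 -0.6] w 0.01
[[-0.001 -1.     0.   ]
 [-1.     0.001 -0.002]
 [ 0.002 -0.    -1.   ]]
[array([347.3,  93.4]), array([500.6, 200.2]), array([209.7, 178. ]), array([276.5, 206.6]), array([ 53.4, 295.2])] [(array([272.7, 228. ]), array([240, 216,  61,  21, 838], dtype=int32))]
```

{"fn": "send_rows", "kwargs": {"rows": [[0,0,0,0.04,0,0,1],[0,0,0,0.08,0,0,1],[0,0,0,0.12,0,0,1],[0,0,0,0.16,0,0,1],[0,0,0,0.16,0,0,1]]}}

```text
time: 6.28
position: [0.4665, -0.0512, 0.0149]
orientation: [0.989, -0.15, -0.001, -0.0]
contact_force: [-4.2, 1.2, 2.3]
gripper_width: 0.006
grasp_force: 1.9
```

```bash
cat >> h.py <<'E'
def tab(n):
    w,mw=look('wrist',n); r=[q for c,q in blue(w) if q[4]>60]
    for q in r: print('tab box',q,'outer top y',P.inv().apply(onz(mw,(q[0]+q[2]/2,q[1]+q[3]-.5),.062)-o).round(4))
E
python3 - <<'E'
from h import *
st(); tab('w7.png')
E
```

```text
t 6.28 press pos [0.0006 0.1263 0.0149] q [-0.26  0.43  1.97  0.    0.74  1.61] Fpress [-0.1  4.4  2.3] w 0.01
[[-0.001 -1.     0.   ]
 [-1.     0.001  0.003]
 [-0.003 -0.    -1.   ]]
tab box [ 237  206   64   32 1204] outer top y [-0.0053  0.1147  0.062 ]
```

Contact force is 4.4 N, so it's at the ridge. Pushing on.

{"fn": "send_rows", "kwargs": {"rows": [[0,0,0,0.03,0,0,1],[0,0,0,0.06,0,0,1],[0,0,0,0.09,0,0,1],[0,0,0,0.12,0,0,1],[0,0,0,0.12,0,0,1],[0,0,0,0.12,0,0,1]]}}

```text
time: 6.83
position: [0.4775, -0.0546, 0.0143]
orientation: [0.989, -0.15, -0.003, -0.0]
contact_force: [-7.6, 2.6, 2.6]
gripper_width: 0.008
grasp_force: 4.1
```

```bash
python3 - <<'E'
from h import *
st(); tab('w8.png')
E
```

```text
t 6.83 press pos [0.0005 0.1148 0.0143] q [-0.26  0.45  1.94  0.    0.76  1.61] Fpress [0.2 8.  2.6] w 0.01
[[-0.    -1.    -0.   ]
 [-1.     0.     0.007]
 [-0.007  0.    -1.   ]]
tab box [ 211  204   90   35 1854] outer top y [0.0019 0.1033 0.062 ]
```

{"fn": "send_rows", "kwargs": {"rows": [[0,0,0,0.03,0,0,1],[0,0,0,0.05,0,0,1],[0,0,0,0.05,0,0,1],[0,0,0,0.05,0,0,1]]}}

```text
time: 7.22
position: [0.4772, -0.0545, 0.0139]
orientation: [0.989, -0.149, -0.008, -0.001]
contact_force: [-18.9, 6.4, 15.9]
gripper_width: 0.006
grasp_force: 10.0
```

```bash
python3 - <<'E'
from h import *
st(); tab('w9.png')
E
```

```text
t 7.22 press pos [0.0005 0.1151 0.0139] q [-0.26  0.45  1.93  0.    0.77  1.61] Fpress [ 0.6 19.9 15.9] w 0.01
[[-0.    -1.    -0.   ]
 [-1.     0.     0.017]
 [-0.017  0.    -1.   ]]
tab box [ 211  204   90   36 1926] outer top y [0.0019 0.1035 0.062 ]
```

The slide is against its solid stop: 20 N and no further motion, so it's home. I'll retreat, lift, and go round to the pedal's -x side.

{"fn": "send_rows", "kwargs": {"rows": [[0,0,0,-0.05,0,0,1],[0,0,0,-0.1,0,0,1],[0,0,0,-0.3,0,0,1],[0,0,0,-0.55,0,0,1],[0,0,0,-0.55,0,-0.3,1],[0,0,0,-0.55,0,-0.65,1],[0,0,0,-0.55,0,-1,1]]}}

```text
time: 7.85
position: [0.4235, -0.0379, 0.1356]
orientation: [0.989, -0.15, -0.0, -0.0]
contact_force: [1.6, 0.0, 0.1]
gripper_width: 0.003
grasp_force: 0.0
```

{"fn": "send_rows", "kwargs": {"rows": [[0,0,0,0,0.1,-0.3,1],[0,0,0,0,0.4,-0.6,1],[0,0,0,0,0.7,-0.9,1],[0,0,0,0,1,-1,1],[0,0,0,0,1,-1,1]]}}

```text
time: 8.27
position: [0.3907, -0.158, 0.2589]
orientation: [0.989, -0.15, 0.005, 0.003]
contact_force: [0.2, 0.4, 0.0]
gripper_width: 0.007
grasp_force: 0.0
```

```bash
python3 - <<'E'
from h import *
st(); s,ms=look('side','s10.png');print([c for c,q in blue(s)])
h,a,v=cv2.split(cv2.cvtColor(s,cv2.COLOR_BGR2HSV))
k=((h>18)&(h<34)&(a>120)).astype(np.uint8)
N,l,q,c=cv2.connectedComponentsWithStats(k)
print([(c[i].round(1),q[i]) for i in range(1,N) if q[i,4]>15 and 200<c[i,0]<340])
for p in [(-.109,0,.133),(0,.105,.042)]: print(proj(ms,P.apply(p)+o),proj(robot.camera_model('wrist'),P.apply(p)+o))
tab('w10.png')
E
```

```text
t 8.27 press pos [-0.1239  0.1671  0.2589] q [-0.55  0.02  1.78 -0.    1.33  1.33] Fpress [ 0.4 -0.1  0. ] w 0.01
[[-0.002 -1.    -0.005]
 [-1.     0.002 -0.01 ]
 [ 0.01   0.005 -1.   ]]
[array([348.4,  85.7]), array([500.6, 200.2]), array([209.7, 178. ]), array([270.8, 201. ]), array([ 52.9, 294.4])]
[(array([261.4, 156.5]), array([251, 153,  22,   9, 105], dtype=int32)), (array([320.4, 164.9]), array([310, 156,  22,  19, 340], dtype=int32)), (array([248.4, 193.2]), array([246, 190,   6,   7,  34], dtype=int32)), (array([240.3, 343.4]), array([220, 337,  42,  14, 150], dtype=int32))]
[[262.32352018 155.61100919]] [[241.25406747  13.19067185]]
[[272.89828714 202.17949381]] [[166.57312873 120.84052448]]
tab box [483  77  14  14 148] outer top y [-0.4173  0.0695  0.062 ]
tab box [438 103  11  11  83] outer top y [-0.3634  0.0975  0.062 ]
tab box [142 113  38   7 260] outer top y [0.0032 0.1038 0.062 ]
```

The slide is still home, and the tread prediction is within about 1 px in the side view. Next I'll rotate -90° about tool z, then tilt 40°.

{"fn": "send_rows", "kwargs": {"rows": [[0,0,-0.07,0,0.25,0,1],[0,0,-0.15,0,0.5,0,1],[0,0,-0.23,0,0.75,0,1],[0,0,-0.31,0,1,0,1],[0,0,-0.39,0,1,0,1],[0,0,-0.47,0,1,0,1],[0,0,-0.55,0,1,0,1],[0,0,-0.63,0,1,0,1],[0,0,-0.71,0,1,0,1],[0,0,-0.79,0,1,0,1],[0,0,-0.87,0,1,0,1],[0,0,-0.95,0,1,0,1],[0,0,-1,0,1,0,1],[0,0,-1,0,1,0,1]]}}

```text
time: 9.53
position: [0.3535, -0.2663, 0.2536]
orientation: [0.804, 0.595, 0.0, -0.0]
contact_force: [-0.3, 0.2, 1.0]
gripper_width: 0.008
grasp_force: 0.0
```

{"fn": "send_rows", "kwargs": {"rows": [[0,0.07,0,-0.1,0,0,1],[0,0.15,0,-0.2,0,0,1],[0,0.22,0,-0.3,0.2,0,1],[0,0.3,0,-0.4,0.4,0,1],[0,0.37,0,-0.4,0.6,0,1],[0,0.444,0,-0.4,0.8,0,1],[0,0.444,0,-0.4,1,0,1],[0,0.444,0,-0.4,1,0,1],[0,0.444,0,-0.4,1,0,1]]}}

```text
time: 10.28
position: [0.4541, -0.3484, 0.2526]
orientation: [0.757, 0.557, 0.275, -0.204]
contact_force: [0.2, 0.4, -0.1]
gripper_width: 0.003
grasp_force: 0.0
```

```bash
python3 - <<'E'
from h import *
st()
E
```

```text
t 10.28 press pos [-0.2871  0.0504  0.2526] q [-1.11  0.55  1.29  0.48  1.82 -0.81] Fpress [ 0.5 -0.  -0.1] w 0.0
[[ 0.766 -0.002  0.643]
 [-0.004 -1.     0.001]
 [ 0.643 -0.003 -0.766]]
```

{"fn": "send_rows", "kwargs": {"rows": [[0,0,0,0.12,0.1,0.17,1],[0,0,0,0.25,0.21,0.35,1],[0,0,0,0.38,0.32,0.52,1],[0,0,0,0.5,0.42,0.7,1],[0,0,0,0.5,0.42,0.7,1]]}}

```text
time: 10.7
position: [0.5322, -0.2624, 0.2286]
orientation: [0.756, 0.558, 0.275, -0.204]
contact_force: [-0.6, 0.6, -0.2]
gripper_width: 0.003
grasp_force: 0.0
```

{"fn": "send_rows", "kwargs": {"rows": [[0,0,0,0,0,0.2,1],[0,0,0,0,0,0.4,1],[0,0,0,0,0,0.6,1],[0,0,0,0,0,0.6,1],[0,0,0,0,0,0.6,1]]}}

```text
time: 11.12
position: [0.5437, -0.2226, 0.1737]
orientation: [0.756, 0.558, 0.274, -0.204]
contact_force: [0.2, -0.3, 0.5]
gripper_width: 0.005
grasp_force: 0.0
```

```bash
python3 - <<'E'
from h import *
st(); w,m=look('wrist','w11.png'); s,_=look('side','s11.png'); print(proj(m,P.apply([-.109,0,.133])+o))
cv2.imwrite('pics/c11.png',np.hstack([cv2.resize(w,(440,330)),cv2.resize(s[110:220,200:320],(360,330),interpolation=2)]))
E
```

```text
t 11.12 press pos [-0.1404  0.002   0.1737] q [-0.9   0.56  1.48  0.56  1.55 -0.74] Fpress [-0.2 -0.2  0.5] w 0.01
[[ 0.766  0.     0.642]
 [-0.001 -1.     0.002]
 [ 0.642 -0.002 -0.766]]
[[259.11137647 202.95460715]]
```

View pics/c11.png

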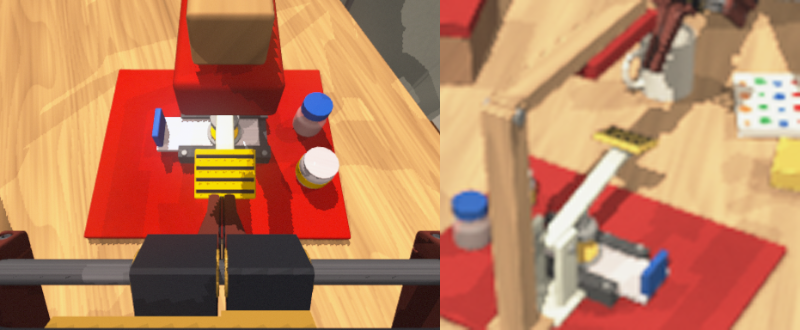

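The wrist view shows the tread centre at (224,174) straight ahead of the tips at (222,195). The lamp head at (228,90) is clear. Advancing to contact.

{"fn": "send_rows", "kwargs": {"rows": [[0,0,0,0,0,0.12,1],[0,0,0,0,0,0.24,1],[0,0,0,0,0,0.32,1],[0,0,0,0,0,0.36,1],[0,0,0,0,0,0.4,1],[0,0,0,0,0,0.4,1]]}}

```text
time: 11.72
position: [0.5537, -0.1943, 0.1365]
orientation: [0.757, 0.558, 0.275, -0.203]
contact_force: [-1.6, 0.3, -0.1]
gripper_width: -0.001
grasp_force: 0.0
```

{"fn": "send_rows", "kwargs": {"rows": [[0,0,0,-0.03,0,0.03,1],[0,0,0,-0.05,0,0.06,1],[0,0,0,-0.08,0,0.09,1],[0,0,0,-0.1,0,0.12,1],[0,0,0,-0.1,0,0.12,1]]}}

```text
time: 12.13
position: [0.5533, -0.1941, 0.1168]
orientation: [0.757, 0.557, 0.275, -0.203]
contact_force: [0.2, 0.5, 0.7]
gripper_width: 0.0
grasp_force: 0.0
```

```bash
python3 - <<'E'
from h import *
st(); s,_=look('side','s12.png')
h,a,v=cv2.split(cv2.cvtColor(s,cv2.COLOR_BGR2HSV))
k=((h>18)&(h<34)&(a>120)).astype(np.uint8)
N,l,q,c=cv2.connectedComponentsWithStats(k)
print([(c[i].round(1),q[i]) for i in range(1,N) if q[i,4]>15 and 240<c[i,0]<290 and c[i,1]<190])
E
```

```text
t 12.13 press pos [-0.1104  0.0012  0.1168] q [-0.86  0.61  1.55  0.58  1.43 -0.78] Fpress [ 0.6 -0.   0.7] w 0.0
[[ 0.766 -0.001  0.643]
 [-0.001 -1.     0.001]
 [ 0.643 -0.001 -0.766]]
[(array([261.3, 156.6]), array([251, 153,  22,   9, 100], dtype=int32))]
```

There's no contact yet, which fits tips about 20 mm behind the TCP. I'll shift 12 mm toward the tread centre, then press down.

{"fn": "send_rows", "kwargs": {"rows": [[0,0,0,0.1,0,0.04,1],[0,0,0,0.1,0,0.04,1],[0,0,0,0.07,0,0.07,1],[0,0,0,0.05,0,0.1,1],[0,0,0,0.02,0,0.13,1],[0,0,0,0,0,0.16,1],[0,0,0,0,0,0.16,1]]}}

```text
time: 12.77
position: [0.5574, -0.1834, 0.1022]
orientation: [0.757, 0.558, 0.275, -0.202]
contact_force: [-1.6, -2.8, 3.5]
gripper_width: 0.003
grasp_force: 2.6
```

```bash
cat >> h.py <<'E'
def yel(f):
    s,_=look('side',f);h,a,v=cv2.split(cv2.cvtColor(s,cv2.COLOR_BGR2HSV))
    k=((h>18)&(h<34)&(a>120)).astype(np.uint8);N,l,q,c=cv2.connectedComponentsWithStats(k)
    print([(c[i].round(1),q[i]) for i in range(1,N) if q[i,4]>8 and 240<c[i,0]<290 and c[i,1]<190])
E
python3 - <<'E'
from h import *
st(); yel('s13.png')
m=robot.camera_model('side')
for p in [(-.109,0,.133),(-.113,0,.09)]: print(proj(m,P.apply(p)+o))
E
```

```text
t 12.77 press pos [-0.099   0.0004  0.1022] q [-0.84  0.63  1.57  0.59  1.39 -0.79] Fpress [-3.1  0.7  3.5] w 0.0
[[ 0.767 -0.001  0.642]
 [-0.001 -1.    -0.001]
 [ 0.642  0.    -0.767]]
[(array([261.5, 158.4]), array([251, 155,  22,   8,  90], dtype=int32))]
[[262.32352018 155.61100919]]
[[262.69112014 164.8162741 ]]
```

Contact at about 4.7 N, and the pedal has started moving. Pressing further.

{"fn": "send_rows", "kwargs": {"rows": [[0,0,0,-0.03,0,0.03,1],[0,0,0,-0.06,0,0.07,1],[0,0,0,-0.09,0,0.1,1],[0,0,0,-0.12,0,0.14,1],[0,0,0,-0.15,0,0.17,1],[0,0,0,-0.17,0,0.19,1],[0,0,0,-0.17,0,0.19,1]]}}

```text
time: 13.4
position: [0.557, -0.1846, 0.0724]
orientation: [0.757, 0.558, 0.275, -0.202]
contact_force: [-3.8, -6.4, 7.3]
gripper_width: 0.005
grasp_force: 4.7
```

```bash
python3 - <<'E'
from h import *
st(); yel('s14.png')
E
```

```text
t 13.4 press pos [-0.1002  0.0004  0.0724] q [-0.85  0.67  1.59  0.6   1.34 -0.82] Fpress [-7.2  1.7  7.3] w 0.01
[[ 0.767 -0.001  0.642]
 [-0.001 -1.    -0.001]
 [ 0.642  0.    -0.767]]
[(array([261.7, 164. ]), array([252, 160,  21,   8,  64], dtype=int32))]
```

{"fn": "send_rows", "kwargs": {"rows": [[0,0,0,-0.02,0,0.03,1],[0,0,0,-0.04,0,0.05,1],[0,0,0,-0.06,0,0.07,1],[0,0,0,-0.06,0,0.07,1],[0,0,0,-0.06,0,0.07,1],[0,0,0,-0.06,0,0.07,1]]}}

```text
time: 13.95
position: [0.5572, -0.1842, 0.0637]
orientation: [0.756, 0.558, 0.276, -0.203]
contact_force: [-6.0, -6.9, 16.4]
gripper_width: 0.006
grasp_force: 8.9
```

```bash
python3 - <<'E'
from h import *
st(); yel('s15.png')
E
```

```text
t 13.95 press pos [-0.0997  0.0004  0.0637] q [-0.85  0.68  1.59  0.6   1.33 -0.83] Fpress [-8.4  3.7 16.4] w 0.01
[[ 0.766 -0.     0.643]
 [ 0.    -1.    -0.001]
 [ 0.643  0.001 -0.766]]
[(array([261.3, 165.5]), array([252, 162,  20,   8,  61], dtype=int32))]
```

Force is 19 N and the tread is at row 165.5, which matches the stop. A bit firmer, then hold 0.6 s.

{"fn": "send_rows", "kwargs": {"rows": [[0,0,0,-0.02,0,0.03,1],[0,0,0,-0.02,0,0.03,1],[0,0,0,-0.02,0,0.03,1],[0,0,0,-0.02,0,0.03,1],[0,0,0,-0.02,0,0.03,1],[0,0,0,-0.02,0,0.03,1],[0,0,0,-0.02,0,0.03,1],[0,0,0,-0.02,0,0.03,1]]}}

```text
time: 14.67
position: [0.5574, -0.184, 0.0624]
orientation: [0.756, 0.558, 0.277, -0.203]
contact_force: [-13.1, -10.9, 36.2]
gripper_width: 0.01
grasp_force: 18.8
```

```bash
python3 - <<'E'
from h import *
st(); yel('s16.png')
E
```

```text
t 14.67 press pos [-0.0995  0.0003  0.0624] q [-0.85  0.68  1.59  0.6   1.33 -0.84] Fpress [-14.3   9.3  36.2] w 0.01
[[ 0.764  0.     0.645]
 [ 0.002 -1.    -0.002]
 [ 0.645  0.003 -0.764]]
[(array([261.7, 165.8]), array([252, 162,  20,   8,  60], dtype=int32))]
```

It's on the solid stop: 40 N with only about 1 mm of motion, held. Releasing and backing out.

{"fn": "send_rows", "kwargs": {"rows": [[0,0,0,0.04,0,-0.05,1],[0,0,0,0.1,0,-0.12,1],[0,0,0,0.16,0,-0.19,1],[0,0,0,0.22,0,-0.26,1],[0,0,0,0.26,0,-0.32,1],[0,0,0,0.26,0,-0.5,1],[0,0,0,0.26,0,-0.75,1],[0,0,0,0.26,0,-1,1]]}}

```text
time: 15.38
position: [0.5406, -0.2329, 0.1694]
orientation: [0.756, 0.558, 0.275, -0.204]
contact_force: [-0.1, -0.2, -0.1]
gripper_width: 0.006
grasp_force: 0.0
```

{"fn": "send_rows", "kwargs": {"rows": [[0,0,0,-0.2,0,-0.2,1],[0,0,0,-0.4,0,-0.4,1],[0,0,0,-0.4,0,-0.4,1],[0,0,0,-0.4,0,-0.4,1],[0,0,0,-0.4,0,-0.4,1]]}}

```text
time: 15.8
position: [0.5212, -0.2976, 0.1746]
orientation: [0.756, 0.557, 0.275, -0.204]
contact_force: [-0.7, -0.6, -0.1]
gripper_width: 0.008
grasp_force: 0.0
```

```bash
python3 - <<'E'
from h import *
st(); yel('s17.png'); print([c for c,q in blue(cv2.imread('pics/s17.png'))])
w,_=look('wrist','w17.png')
s=cv2.imread('pics/s17.png')
cv2.imwrite('pics/c17.png',np.hstack([cv2.resize(w,(440,330)),cv2.resize(s[110:220,200:320],(360,330),interpolation=2)]))
E
```

```text
t 15.8 press pos [-0.2187  0.0012  0.1746] q [-0.99  0.61  1.37  0.52  1.64 -0.78] Fpress [-0.8  0.5 -0.1] w 0.01
[[ 0.765 -0.001  0.644]
 [-0.001 -1.     0.001]
 [ 0.644 -0.001 -0.765]]
[(array([261.4, 156.5]), array([251, 153,  22,   9, 104], dtype=int32))]
[array([209.6, 178. ]), array([501.4, 202.5]), array([270.8, 201. ]), array([ 53. , 294.4])]
```

View pics/c17.png

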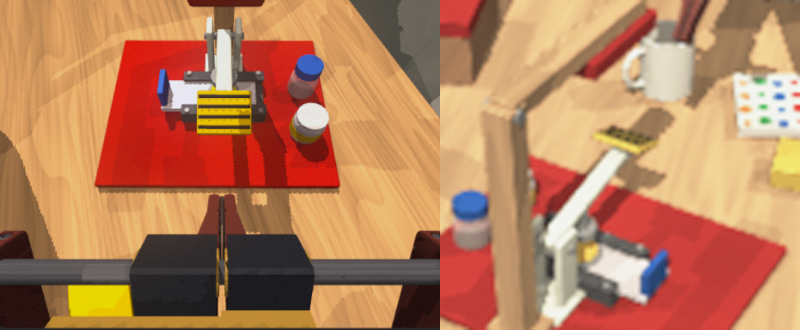

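The tread is back at its rest pixel (261.4,156.5), the tab is still at its home pixel (270.8,201), and the gripper is clear of everything.

```bash
python3 -c "
from workcell import robot
print(robot.hand_in())"
```

```text
the job is handed in; nothing more can be done
None
```

I handed the job in at about 16 s: the slide is home past the ridge, the pedal was held on its stop for over half a second and came back up, and I saw no bump to the lamp and nothing else moved, but the hand-in returned no verdict.

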